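Find the undrained bottle by weight and show its foot to the scanner

ROBOT

A 6-joint arm with a two-finger parallel gripper is mounted at the origin on the work surface. World frame = base frame: x ahead of the robot, y to its left, z up, the work surface at z = 0. Lengths are in m, angles in rad, forces in N, time in s.
With the tool pointing down it reaches from about 0.4 to 0.825 m from the base axis. Payload 7 kg.
Tool frame: the origin (TCP) lies at the centre of the arm's flange, where the gripper is bolted on; the fingertips stand 178 mm ahead of it and the grasp point (between the pads) lies arm.tcp_to_grasp ahead of it (arm.tcp_to_grasp is the distance from the TCP to the grasp point, in m); z points along the fingers, y is the direction in which the jaws open and shut (so a half turn about z gives the same grasp; the last joint's range is limited). The gripper opens to 88 mm and grips with 3 to 60 N. Pads are 19 mm wide; open, the fingers measure 130 mm over their backs; the gripper's body (78 mm by 193 mm) begins 47 mm behind the grasp point.
Start: joints at [-0.885, 0.359, 0.012, 0, -1.224, -0.288], TCP at [0.261, -0.622, 0.405] pointing down, gripper open.
Joint ranges: [-3.07, 3.07], [-1.43, 2.12], [-1.02, 1.25], [-3.03, 1.67], [-3.05, -0], [-3.03, 3.03]. Speed limits (rad/s): [2.39, 2.39, 3.01, 3.14, 3.14, 3.14].

INTERFACE

Orientations are given as [roll, pitch, yaw] about the fixed x, y, z axes, in that order (R = Rz(yaw) Ry(pitch) Rx(roll)).
In Python, from station import arm gives the robot as it stands.
- The arm moves only by the tool move_arm, never from a script. Its argument "deltas" is a list of rows, each a list of 6 numbers: the shift along the world's x, y, z in mm, then the turn, a rotation vector about the world's x, y, z in degrees. In form: [[tx, ty, tz, ax, ay, az], ...]. A call has exactly 5 rows; each row shifts and turns the commanded pose from where the row before left it; what a row does not reach is not made up. A row lasts 1/12 s, in which the tool goes at most 41.7 mm and 7.16 degrees, less where a joint would pass 70% of its speed; a pose out of reach is approached as far as the arm can. A call with a gripper value outside its range is refused whole. "claw" is the closure in counts, from 0 (fully open) to 255 (shut), set as the call begins (left out, the last holds). The fingers move at their own pace and stop on an object; "squeeze" is the grip in N (left out, the last holds). Time passes only in rows, so rows that do not move let the fingers close, or fill a call up. It gives the time, the measured TCP pose, the force and the opening at its end, in the units of the state.
- arm.get_state(): the state, without advancing time (a new reading comes with each control period).
- arm.grab_frame(name): name is "scene" or "side" or "wrist"; returns the picture (400x640x3 uint8, red, green, blue); there is no depth.
- arm.calibration(name): a dict with "intrinsics" (3x3 intrinsics, pixels), "T" (4x4, takes a point from camera to world coordinates); the wrist camera has in their place "mount" (4x4, takes a point from camera to tool coordinates, whose origin is the TCP and whose axes are the flange's). Camera axes: x right, y up, looking along -z (the intrinsics and any distortion apply to the point x, -y, -z); pixel columns grow to the right and rows downward; lengths in m; the calibration is good to about 2 mm. A picture is of the moment at which its call begins: read the wrist's pose just before it. calibration takes no time and is no camera call.
- arm.job_done(): hands the job in, once; it reports no verdict.
Trained networks look in the newest picture that a camera, given by its name, has taken for a name from the list of things; names that differ only in an ending like _2 or _b are one class to them, and where a whole thing is asked for, a point or a joint stands for the part that bears it (a point fixed in the world has none). Each returns a list of dicts, best first, with "score" (0 to 1); they miss things now and then, are a little off and sometimes report something else, mostly with a low value. They report only what shows in the picture. A call takes as long as a camera call. They do not tell look-alikes from the thing itself.
- arm.spot_in(thing, camera): "xy" ([column, row] in pixels, amid what is visible of it).
- arm.masks_of(thing, camera): "pixels" (400x640 bool, what is visible of it) and "xy" ([column, row] in pixels, amid what is visible of it).
- arm.spot_point(thing, camera): "xy" ([column, row] in pixels: a listed point, or the origin of a listed thing).
The state is a dict: "t": time; "q": joint angles; "qd": joint speeds; "joint_efforts": joint torques, N m; "eef_pos": TCP position; "ee_rot": TCP orientation; "force": force on the tool from outside, world axes, zero at the start; "moment": the same for the moment, N m; "width": finger opening in m.
Only numpy, scipy, OpenCV 4.12 (cv2) and the standard library are available. Lean on these libraries where they do the work, as an engineer would, in place of code of your own. Each camera call takes 0.05 s, during which the arm holds its last target. There are 200 camera calls.

TASK

Wake the foot scanner by pressing its three keys fully down one at a time: the middle one first, then the left one, then the right one, as seen from the robot. Then lift each of the two clay bottles clear of the ware board in turn to feel which is the heavier (it has slip dried inside), stand the lighter one back upright on the board, and finish while still holding the heavier one upright and still, centred over the scanner's round window with its foot about 5 cm above the glass; do not put it down or let go. Do not hold the lighter bottle over the window, knock a bottle over, or disturb the other things on the table.

Things in the scene. Friction and masses are not known exactly. Their poses are not given: they have to be found in the camera images.
- scanner: White instrument case, fixed, 190 (x) x 190 (y) x 50 mm tall. Origin: centre of its underside. Its -x side, with the row of keys, faces roughly towards the robot (turned up to about 17 degrees).
- window (a point): Centre of the round glass window, 80 mm in diameter, flush with the case's top (50 mm above the table); 35 mm from the case's centre along its +x, away from the keys.
- key_middle_top (a point): Centre of the top face of the middle key when looking from the robot (on the case's centre line). Round black key, 26 mm in diameter, pressed straight down. Keys are 58 mm apart centre to centre. Its top stands 72 mm above the table, 10 mm proud of its 42 mm wide grey collar.
- key_left_top (a point): Centre of the top face of the left key when looking from the robot (case's +y side). Round black key, 26 mm in diameter, pressed straight down. Keys are 58 mm apart centre to centre. Its top stands 72 mm above the table, 10 mm proud of its 42 mm wide grey collar.
- key_right_top (a point): Centre of the top face of the right key when looking from the robot (case's -y side). Round black key, 26 mm in diameter, pressed straight down. Keys are 58 mm apart centre to centre. Its top stands 72 mm above the table, 10 mm proud of its 42 mm wide grey collar.
- key_middle (a joint): How far the middle key is pressed, m: 0 up, 0.006 fully down. Sprung: starts to move at about 1.2 N, fully down at 4 N, comes back up by itself.
- key_left (a joint): How far the left key is pressed, m: 0 up, 0.006 fully down. Sprung: starts to move at about 1.2 N, fully down at 4 N, comes back up by itself.
- key_right (a joint): How far the right key is pressed, m: 0 up, 0.006 fully down. Sprung: starts to move at about 1.2 N, fully down at 4 N, comes back up by itself.
- board: Wooden ware board, fixed, 170 (x) x 300 (y) x 12 mm thick. Origin: centre of its underside; its top is 12 mm above the table. The board lies to one side of the robot's centre line and the scanner to the other; either may be left.
- bottle_a: One of two identical-looking loose terracotta bottles, 130 mm tall: round belly 68 mm wide up to 45 mm, shoulder to 80 mm, straight round neck 32 mm in diameter from 80 to 130 mm up (grip here). Origin: centre of the underside, z up through the neck. Stands at either end of the board. 0.15 to 0.5 kg; either may be the heavier, by 0.12 kg or more, to be felt by lifting.
- bottle_b: The other bottle: same shape, size, look and origin as bottle_a, standing at the opposite end of the board, about 120 to 170 mm from it. Only the weight differs.
- bowl: White bowl, 120 mm wide, 55 mm tall, loose; leave alone. Origin: centre of its underside.
- jar: Blue ceramic jar with a white cap, 68 mm wide, 85 mm tall, loose; leave alone. Origin: centre of its underside.
- brush: Flat brush lying on the table at the far left, about 0.2 m long, loose; leave alone. Origin: under its middle, handle towards its -x.
- mould: White plaster mould block 110 x 90 x 60 mm, loose; leave alone. Origin: centre of its underside.
Mind the look-alikes: they are no part of the job. What is shaped like the bottle_a but green or purple is not meant.

How it is judged:
By the outcome, as a careful person would: the job done as asked, in the order asked, and still so for the second after the job is handed in, while the arm keeps its last pose, push and grip.
It also fails if it takes over 72 s, if anything falls off the work surface, if the arm or the gripper's body presses on something with over 40 N, if the wrist force passes 120 N, or if a joint passes its speed limit or range.

## Working session

There is one attempt and no reset: what is moved stays moved. The work goes in short steps, Python scripts to look and compute and a tool call to move; the robot and the scene stay as the last step left them, time stands still between calls to the robot, and variables do not carry over. Pictures are saved under pics/ and viewed, about 8 in all and at most 12, crops included, and the job is handed in when it is done.

Besides the shell and the picture viewer there is one more tool, called after ">>>" as name(argument=value, ...), one argument or row to a line, values as JSON. move_arm: Moves the arm, as the interface text tells. Its arguments: {"type":"object","properties":{"deltas":{"type":"array","items":{"type":"array","items":{"type":"number"}}},"claw":{"type":"number"},"squeeze":{"type":"number"}},"required":["deltas"]}

```bash
ls; mkdir -p pics; cat > h.py <<'E'
import numpy as np, cv2
from station import arm
from scipy.spatial.transform import Rotation as R
def cam(name, st=None):
    c=arm.calibration(name); K=np.array(c["intrinsics"])
    if "T" in c: T=np.array(c["T"])
    else:
        st=st or arm.get_state(); A=np.eye(4); A[:3,3]=st["eef_pos"]; A[:3,:3]=R.from_euler("xyz",st["ee_rot"]).as_matrix(); T=A@np.array(c["mount"])
    return K,T,c
def onplane(xy,z,K,T):
    d=np.linalg.inv(K)@[xy[0],xy[1],1]; d=T[:3,:3]@[d[0],-d[1],-d[2]]
    o=T[:3,3]; return o+d*(z-o[2])/d[2]
def proj(p,K,T):
    q=T[:3,:3].T@(np.array(p)-T[:3,3]); u=K@[q[0],-q[1],-q[2]]; return u[:2]/u[2]
E
python3 - <<'E'
from h import *
s=arm.get_state(); print({k:np.round(v,3) for k,v in s.items()}, arm.tcp_to_grasp)
ims=[]
for n in("scene","side"):
    im=arm.grab_frame(n); cv2.imwrite(f"pics/{n}0.png",im[:,:,::-1]); 
    K,T,c=cam(n); print(n,c.keys(),np.round(K,1).tolist(),np.round(T,3).tolist())
    for t,z in(("window",.05),("key_middle_top",.072),("key_left_top",.072),("key_right_top",.072),("bottle_a",.012),("board",0.0),("scanner",0),("bowl",0),("jar",0),("mould",0),("brush",0)):
        for r in arm.spot_point(t,n)[:5]: print(t,np.round(r["xy"]),round(r["score"],2),np.round(onplane(r["xy"],z,K,T),3))
E
```

```text
pics
{'t': np.float64(0.0), 'q': array([-0.885,  0.359,  0.011, -0.   , -1.224, -0.288]), 'qd': array([ 0.   ,  0.   ,  0.   ,  0.001, -0.001,  0.001]), 'joint_efforts': array([ 2.0000e-03, -5.8272e+01,  2.9306e+01,  6.9970e+00,  7.0000e-03,
       -0.0000e+00]), 'eef_pos': array([ 0.261, -0.622,  0.404]), 'ee_rot': array([ 3.14 , -0.   , -2.744]), 'force': array([-0.422,  0.195, -0.101]), 'moment': array([0.042, 0.035, 0.022]), 'width': np.float64(0.087)} 0.1593
scene dict_keys(['intrinsics', 'T']) [[494.2, 0.0, 315.5], [0.0, 494.2, 198.8], [0.0, 0.0, 1.0]] [[-0.76, -0.501, 0.413, 1.275], [0.649, -0.59, 0.48, 0.781], [0.003, 0.633, 0.774, 1.359], [0.0, 0.0, 0.0, 1.0]]
window [368. 241.] 0.56 [0.563 0.209 0.05 ]
key_middle_top [380. 214.] 0.62 [0.469 0.17  0.072]
key_left_top [398. 226.] 0.42 [0.46  0.241 0.072]
key_left_top [309. 284.] 0.42 [0.814 0.216 0.072]
key_right_top [370. 210.] 0.55 [0.481 0.134 0.072]
bottle_a [293. 117.] 0.95 [ 0.347 -0.442  0.012]
bottle_a [315. 142.] 0.66 [ 0.372 -0.273  0.012]
bottle_a [306. 180.] 0.6 [ 0.524 -0.145  0.012]
bottle_a [240. 182.] 0.55 [ 0
[... 729 characters left out ...]
_left_top [354. 179.] 0.58 [ 0.522 -0.202  0.072]
key_left_top [328. 257.] 0.45 [0.453 0.242 0.072]
key_right_top [334. 231.] 0.47 [0.482 0.124 0.072]
bottle_a [411. 176.] 0.84 [ 0.349 -0.428  0.012]
bottle_a [400. 196.] 0.77 [ 0.358 -0.255  0.012]
bottle_a [331. 255.] 0.65 [0.473 0.163 0.012]
bottle_a [347. 200.] 0.62 [ 0.526 -0.15   0.012]
bottle_a [355. 178.] 0.61 [ 0.551 -0.316  0.012]
board [350. 191.] 0.93 [ 0.54  -0.232  0.   ]
scanner [312. 262.] 0.93 [0.517 0.202 0.   ]
bowl [273. 196.] 0.8 [ 0.791 -0.083  0.   ]
jar [237. 236.] 0.8 [0.787 0.18  0.   ]
jar [348. 202.] 0.38 [ 0.524 -0.154  0.   ]
mould [271. 197.] 0.16 [ 0.794 -0.072  0.   ]
brush [247. 328.] 0.64 [0.57  0.492 0.   ]
```

```bash
python3 - <<'E'
import cv2,numpy as np
a=cv2.imread("pics/scene0.png")[80:330,180:500]
cv2.imwrite("pics/sc.png",cv2.resize(a,None,fx=2.4,fy=2.4,interpolation=2)[:600])
a=cv2.imread("pics/side0.png")[120:350,190:490]
cv2.imwrite("pics/si.png",cv2.resize(a,None,fx=2.6,fy=2.6,interpolation=2)[:600])
E
```

```text
(no output)
```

View pics/sc.png

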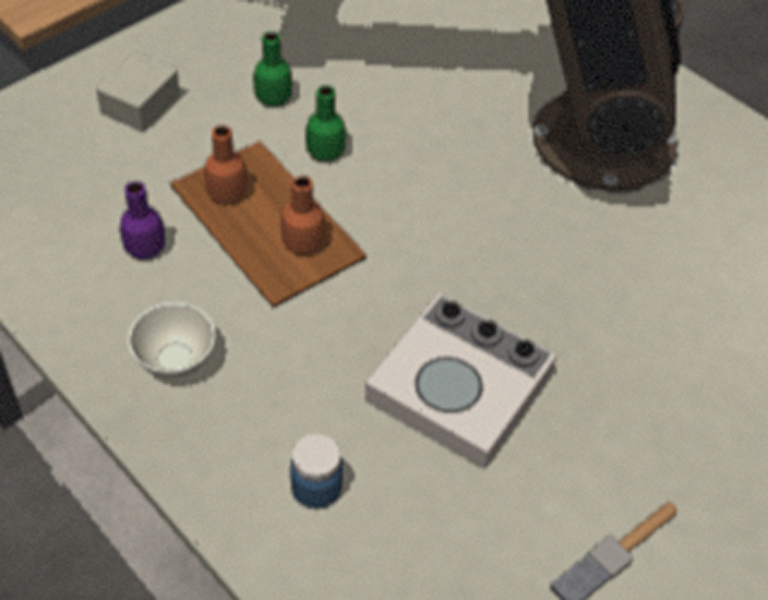

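View pics/si.png

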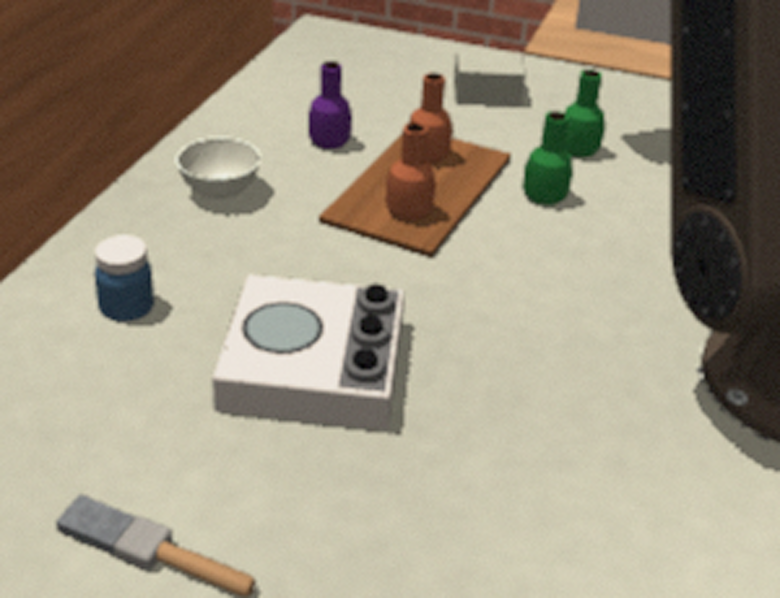

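The two terracotta bottles on the board have their mouths at scene px (272,135) and (306,156). The look-alikes are two green bottles at about (293,95) and (315,117) and a purple one at about (237,160). The keys are at about (368,209), (383,217) and (398,226), and the window is at (367,240).

```bash
python3 - <<'E'
from h import *
P={"R":((367.9,209.2),(334.6,233.1),.072),"M":((382.9,216.7),(333.1,245),.072),"L":((398.3,225.8),(330.4,257.7),.072),"W":((367.1,240),(297.5,246.2),.05),
"near":((305.8,156.3),(349.2,170),.142),"far":((272.5,134.6),(356.9,150),.142)}
C=[cam("scene"),cam("side")]
for k,(a,b,z) in P.items():
    print(k,np.round(onplane(a,z,*C[0][:2]),4)[:2],np.round(onplane(b,z,*C[1][:2]),4)[:2])
E
```

```text
R [0.4857 0.1291] [0.4755 0.1318]
M [0.4701 0.1832] [0.4602 0.1864]
L [0.4586 0.2412] [0.4478 0.2415]
W [0.5619 0.2061] [0.5622 0.2075]
near [ 0.5295 -0.1379] [ 0.5234 -0.1356]
far [ 0.5512 -0.297 ] [ 0.5466 -0.2969]
```

>>> move_arm(
  deltas=[
    [18,31,0,0,0,-0.7],
    [18,31,0,0,0,-0.7],
    [18,31,0,0,0,-0.7],
    [18,31,0,0,0,-0.7],
    [18,31,0,0,0,-0.7],
  ],
)

```text
t: 1.62
eef_pos: [0.3519, -0.4659, 0.4047]
ee_rot: [-3.141, 0.0, -2.806]
force: [1.2, -0.2, 0.4]
width: 0.0877
```

>>> move_arm(
  deltas=[
    [18,31,0,0,0,-0.7],
    [18,31,0,0,0,-0.7],
    [18,31,0,0,0,-0.7],
    [18,31,0,0,0,-0.7],
    [18,31,0,0,0,-0.7],
  ],
)

```text
t: 2.03
eef_pos: [0.442, -0.3106, 0.405]
ee_rot: [-3.141, 0.001, -2.867]
force: [1.2, -0.3, 0.0]
width: 0.0877
```

>>> move_arm(
  deltas=[
    [18,31,0,0,0,-0.7],
    [18,31,0,0,0,-0.7],
    [18,31,0,0,0,-0.6],
    [0,0,0,0,0,0],
    [0,0,0,0,0,0],
  ],
)

```text
t: 2.45
eef_pos: [0.4964, -0.2176, 0.4047]
ee_rot: [-3.142, 0.0, -2.898]
force: [-0.0, -0.2, -0.3]
width: 0.0875
```

```bash
python3 - <<'E'
from h import *
s=arm.get_state(); print(s["t"],np.round(s["eef_pos"],4),np.round(s["ee_rot"],4),np.round(s["force"],2))
K,T,c=cam("wrist",s); print(np.round(K,1).tolist(),np.round(c["mount"],3).tolist())
im=arm.grab_frame("wrist"); cv2.imwrite("pics/w1.png",im[:,:,::-1])
for r in arm.masks_of("bottle_a","wrist")[:5]:
  ys,xs=np.nonzero(r["pixels"]); print(r["score"],np.round(r["xy"]),xs.min(),xs.max(),ys.min(),ys.max(),im[r["pixels"]].mean(0))
for p in((.5265,-.137,.142),(.549,-.297,.142),(.5265,-.137,.012),(.549,-.297,.012)): print(np.round(proj(p,K,T)))
E
```

```text
2.45 [ 0.4964 -0.2176  0.4047] [-3.1415e+00  3.0000e-04 -2.8975e+00] [-0.01 -0.18 -0.3 ]
[[360.4, 0.0, 313.8], [0.0, 360.4, 195.7], [0.0, 0.0, 1.0]] [[0.0, 0.954, 0.299, 0.082], [1.0, -0.0, 0.001, 0.0], [0.001, 0.299, -0.954, 0.02], [0.0, 0.0, 0.0, 1.0]]
0.9 [388. 223.] 347 418 182 282 [126.45173003  77.25288338  52.65719778]
0.79 [285.  21.] 245 323 0 54 [37.67869318 91.72642045 47.65511364]
0.78 [205. 347.] 175 234 321 369 [78.82275711 41.67396061 93.91630197]
0.75 [218. 206.] 170 258 167 253 [128.86097659  79.12651332  54.00221953]
[408. 265.]
[192. 245.]
[379. 208.]
[231. 193.]
```

View pics/w1.png

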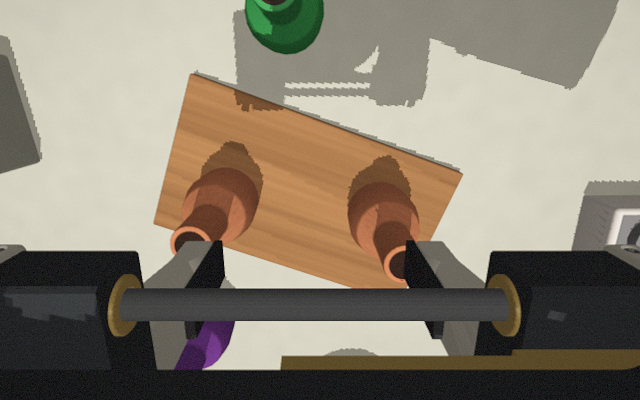

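Mouths match at (188,241) and about (404,263), within 4 px of the prediction. The green bottle is at the top and the purple one is under the fingers. Next I'll go over the scanner.

>>> move_arm(
  deltas=[
    [4,34,0,0,0,0],
    [4,34,0,0,0,0],
    [4,34,0,0,0,0],
    [4,34,0,0,0,0],
    [4,34,0,0,0,0],
  ],
)

```text
t: 2.97
eef_pos: [0.515, -0.0493, 0.4049]
ee_rot: [-3.141, 0.0, -2.903]
force: [0.7, -0.9, 0.4]
width: 0.0878
```

>>> move_arm(
  deltas=[
    [4,34,0,0,0,0],
    [4,34,0,0,0,0],
    [4,34,0,0,0,0],
    [4,34,0,0,0,0],
    [4,34,0,0,0,0],
  ],
)

```text
t: 3.38
eef_pos: [0.5355, 0.1209, 0.4049]
ee_rot: [3.142, 0.0, -2.903]
force: [0.1, 0.4, -0.6]
width: 0.0874
```

>>> move_arm(
  deltas=[
    [4,34,0,0,0,0],
    [4,34,0,0,0,0],
    [0,0,0,0,0,0],
    [0,0,0,0,0,0],
    [0,0,0,0,0,0],
  ],
)

```text
t: 3.8
eef_pos: [0.5436, 0.1877, 0.4044]
ee_rot: [-3.141, -0.001, -2.902]
force: [-0.4, 0.4, 0.3]
width: 0.0879
```

```bash
python3 - <<'E'
from h import *
s=arm.get_state(); print(s["t"],np.round(s["eef_pos"],4),np.round(s["ee_rot"],4),np.round(s["force"],2))
K,T,c=cam("wrist",s)
im=arm.grab_frame("wrist"); cv2.imwrite("pics/w2.png",im[:,:,::-1])
for t,z in(("window",.05),("key_middle_top",.072),("key_left_top",.072),("key_right_top",.072)):
  for r in arm.spot_point(t,"wrist")[:2]: print(t,np.round(r["xy"],1),round(r["score"],2),np.round(onplane(r["xy"],z,K,T),4))
E
```

```text
3.8 [0.5436 0.1877 0.4044] [-3.1413e+00 -7.0000e-04 -2.9017e+00] [-0.38  0.35  0.28]
window [328.7  90.6] 0.71 [0.4671 0.1824 0.05  ]
window [332.  195.1] 0.6 [0.5606 0.2098 0.05  ]
key_middle_top [326.   92.2] 0.86 [0.4686 0.1796 0.072 ]
key_middle_top [399.9  89.6] 0.62 [0.452  0.2387 0.072 ]
key_left_top [402.8  87.9] 0.96 [0.4502 0.2406 0.072 ]
key_right_top [257.9  89.5] 0.58 [0.48   0.1242 0.072 ]
```

View pics/w2.png

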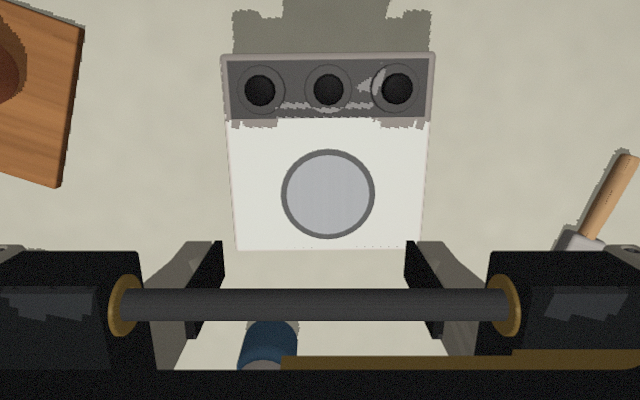

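The wrist view shows the keys at (260,91) right, (328,90) middle and (397,89) left, and the window at (328,194). In world coordinates that is M≈(.467,.181), L≈(.452,.237), R≈(.482,.125) and window≈(.561,.2065). I'll close the claw and go above the middle key.

>>> move_arm(
  deltas=[
    [-15,-1.4,-27,0,0,0],
    [-15,-1.4,-27,0,0,0],
    [-15,-1.4,-27,0,0,0],
    [-16,-1.4,-27,0,0,0],
    [-16,-1.4,-27,0,0,0],
  ],
  claw=255,
  squeeze=20,
)

```text
t: 4.47
eef_pos: [0.4657, 0.1808, 0.269]
ee_rot: [3.141, 0.001, -2.902]
force: [-0.0, 1.2, -0.1]
width: 0.0597
```

>>> move_arm(
  deltas=[
    [0,0,-4,0,0,0],
    [0,0,-4,0,0,0],
    [0,0,-4,0,0,0],
    [0,0,0,0,0,0],
    [0,0,0,0,0,0],
  ],
)

```text
t: 4.88
eef_pos: [0.4673, 0.182, 0.2584]
ee_rot: [3.141, 0.001, -2.901]
force: [-0.2, -0.2, 0.1]
width: 0.0263
```

>>> move_arm(
  deltas=[
    [0,0,0,0,0,0],
    [0,0,0,0,0,0],
    [0,0,0,0,0,0],
    [0,0,0,0,0,0],
    [0,0,-2,0,0,0],
  ],
)

```text
t: 5.3
eef_pos: [0.4667, 0.1818, 0.2561]
ee_rot: [3.141, 0.001, -2.901]
force: [-0.0, 0.3, -0.4]
width: 0.0005
```

>>> move_arm(
  deltas=[
    [0,0,-2,0,0,0],
    [0,0,-2,0,0,0],
    [0,0,-2,0,0,0],
    [0,0,0,0,0,0],
    [0,0,0,0,0,0],
  ],
)

```text
t: 5.72
eef_pos: [0.4664, 0.1817, 0.2496]
ee_rot: [-3.141, -0.0, -2.901]
force: [-1.1, -0.3, 0.4]
width: 0.0005
```

```bash
python3 - <<'E'
from h import *
im=arm.grab_frame("wrist"); s=arm.grab_frame("side")
a=cv2.resize(im[:,:,::-1][60:400,150:500],(412,400)); b=cv2.resize(s[:,:,::-1][180:280,280:380],(388,388)); b=cv2.copyMakeBorder(b,0,12,0,0,0)
cv2.imwrite("pics/c3.png",np.hstack([a,b]))
E
```

```text
(no output)
```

View pics/c3.png

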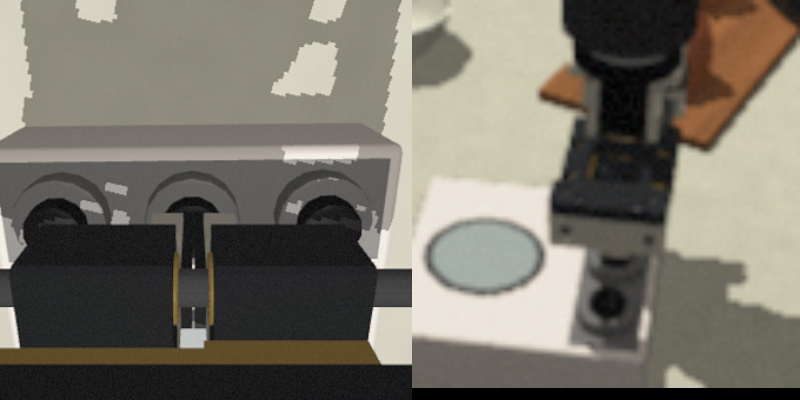

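The closed fingertips are centred on the middle key, with the left and right keys clear to either side. I'll press now.

>>> move_arm(
  deltas=[
    [0,0,-2,0,0,0],
    [0,0,-2,0,0,0],
    [0,0,-1,0,0,0],
    [0,0,0,0,0,0],
    [0,0,0,0,0,0],
  ],
)

```text
t: 6.23
eef_pos: [0.4665, 0.1817, 0.2447]
ee_rot: [-3.142, 0.0, -2.901]
force: [-1.6, -0.4, 4.4]
width: 0.0004
```

>>> move_arm(
  deltas=[
    [0,0,-1,0,0,0],
    [0,0,-1,0,0,0],
    [0,0,0,0,0,0],
    [0,0,0,0,0,0],
    [0,0,0,0,0,0],
  ],
)

```text
t: 6.65
eef_pos: [0.4665, 0.1817, 0.2441]
ee_rot: [-3.142, 0.001, -2.9]
force: [-6.4, -0.9, 19.3]
width: 0.0006
```

The middle key is fully down, on its hard stop at 19 N. Next is the left key.

>>> move_arm(
  deltas=[
    [0,0,10,0,0,0],
    [0,0,15,0,0,0],
    [-5,19,0,0,0,0],
    [-5,19,0,0,0,0],
    [-5,18,0,0,0,0],
  ],
)

```text
t: 7.07
eef_pos: [0.4514, 0.2383, 0.268]
ee_rot: [3.141, 0.001, -2.902]
force: [0.7, 0.0, -0.4]
width: 0.0007
```

>>> move_arm(
  deltas=[
    [0,0,0,0,0,0],
    [0,0,-6,0,0,0],
    [0,0,-6,0,0,0],
    [0,0,-2,0,0,0],
    [0,0,0,0,0,0],
  ],
)

```text
t: 7.48
eef_pos: [0.4513, 0.2368, 0.2525]
ee_rot: [-3.14, -0.002, -2.902]
force: [0.9, -0.1, 0.1]
width: 0.0003
```

>>> move_arm(
  deltas=[
    [0,0,-3,0,0,0],
    [0,0,-3,0,0,0],
    [0,0,-3,0,0,0],
    [0,0,-1.5,0,0,0],
    [0,0,0,0,0,0],
  ],
)

```text
t: 7.9
eef_pos: [0.4517, 0.2374, 0.2442]
ee_rot: [-3.141, 0.0, -2.9]
force: [-2.9, -3.7, 13.3]
width: 0.0004
```

>>> move_arm(
  deltas=[
    [0,0,-0.5,0,0,0],
    [0,0,0,0,0,0],
    [0,0,0,0,0,0],
    [0,0,0,0,0,0],
    [0,0,0,0,0,0],
  ],
)

```text
t: 8.32
eef_pos: [0.4516, 0.2374, 0.2441]
ee_rot: [-3.141, 0.001, -2.9]
force: [-4.5, -4.4, 18.3]
width: 0.0007
```

>>> move_arm(
  deltas=[
    [0,0,10,0,0,0],
    [0,0,15,0,0,0],
    [8,-30,0,0,0,0],
    [8,-30,0,0,0,0],
    [8,-30,0,0,0,0],
  ],
)

```text
t: 8.73
eef_pos: [0.4755, 0.1471, 0.268]
ee_rot: [3.141, 0.001, -2.899]
force: [0.3, 0.2, -0.8]
width: 0.0006
```

>>> move_arm(
  deltas=[
    [6,-22,0,0,0,0],
    [0,0,0,0,0,0],
    [0,0,-6,0,0,0],
    [0,0,-6,0,0,0],
    [0,0,-2,0,0,0],
  ],
)

```text
t: 9.15
eef_pos: [0.4811, 0.1261, 0.2525]
ee_rot: [-3.141, -0.001, -2.901]
force: [-0.7, 0.3, -0.7]
width: 0.0004
```

>>> move_arm(
  deltas=[
    [0,0,-3,0,0,0],
    [0,0,-3,0,0,0],
    [0,0,-3,0,0,0],
    [0,0,-1.5,0,0,0],
    [0,0,0,0,0,0],
  ],
)

```text
t: 9.57
eef_pos: [0.4813, 0.1263, 0.2441]
ee_rot: [-3.142, -0.0, -2.9]
force: [-7.1, 1.2, 15.9]
width: 0.0003
```

>>> move_arm(
  deltas=[
    [0,0,-0.5,0,0,0],
    [0,0,0,0,0,0],
    [0,0,0,0,0,0],
    [0,0,0,0,0,0],
    [0,0,0,0,0,0],
  ],
)

```text
t: 9.98
eef_pos: [0.4812, 0.1262, 0.244]
ee_rot: [3.141, 0.001, -2.9]
force: [-8.3, 0.7, 19.6]
width: 0.0004
```

All three keys bottomed out. Now I'll open the claw and move over to the bottles for a near look.

>>> move_arm(
  deltas=[
    [0,0,15,0,0,0],
    [0,0,35,0,0,0],
    [0,0,36,0,0,0],
    [8,-22,33,0,0,0],
    [15,-31,20,0,0,0],
  ],
  claw=0,
)

```text
t: 10.4
eef_pos: [0.5046, 0.0739, 0.3857]
ee_rot: [3.141, 0.005, -2.897]
force: [2.2, -0.2, 0.7]
width: 0.028
```

>>> move_arm(
  deltas=[
    [16,-36,8,0,0,0],
    [16,-36,8,0,0,0],
    [16,-36,3,0,0,0],
    [16,-36,0,0,0,0],
    [16,-36,0,0,0,0],
  ],
)

```text
t: 10.82
eef_pos: [0.5851, -0.1088, 0.4009]
ee_rot: [-3.142, 0.001, -2.9]
force: [1.7, 1.1, 0.1]
width: 0.0614
```

>>> move_arm(
  deltas=[
    [8,-33,0,0,0,0],
    [8,-33,0,0,0,0],
    [0,-33,0,0,0,0],
    [0,0,0,0,0,0],
    [0,0,0,0,0,0],
  ],
)

```text
t: 11.23
eef_pos: [0.6005, -0.2078, 0.3996]
ee_rot: [3.141, -0.001, -2.904]
force: [0.3, 0.2, 0.3]
width: 0.0869
```

```bash
python3 - <<'E'
from h import *
s=arm.get_state(); print(s["t"],np.round(s["eef_pos"],4),np.round(s["ee_rot"],4),np.round(s["force"],2))
K,T,c=cam("wrist",s)
im=arm.grab_frame("wrist"); cv2.imwrite("pics/w4.png",im[:,:,::-1])
print(*[ (np.round(r["xy"],1),round(r["score"],2),np.round(onplane(r["xy"],.012,K,T),4)) for r in arm.spot_point("bottle_a","wrist")[:4]],sep="\n")
for r in arm.masks_of("bottle_a","wrist")[:4]: print(np.round(r["xy"]),np.round(im[r["pixels"]].mean(0)))
for p in((.5265,-.137,.142),(.549,-.297,.142)): print(np.round(proj(p,K,T)))
E
```

```text
11.2333 [ 0.6005 -0.2078  0.3996] [ 3.1412e+00 -1.1000e-03 -2.9036e+00] [0.3  0.23 0.32]
(array([399.8, 112.5]), 0.97, array([ 0.5276, -0.1374,  0.012 ]))
(array([234.5,  94.9]), 0.84, array([ 0.5498, -0.3002,  0.012 ]))
[415. 118.] [104.  63.  43.]
[222.  97.] [107.  65.  44.]
[217. 236.] [75. 43. 88.]
[446. 126.]
[197. 101.]
```

View pics/w4.png

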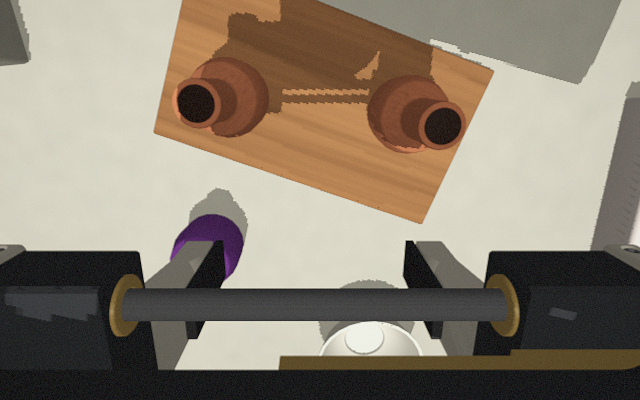

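The near view shows the terracotta mouths at (443,125) and (195,102), with the purple bottle at (212,240) and the bowl below it. The bottles are at near≈(.527,-.1385) and far≈(.5495,-.299). I'll go to the near one first.

>>> move_arm(
  deltas=[
    [-15,14,-15,0,0,0],
    [-15,14,-15,0,0,0],
    [-15,14,-15,0,0,0],
    [-15,14,-15,0,0,0],
    [-13.5,13.3,-15,0,0,0],
  ],
  claw=0,
  squeeze=20,
)

```text
t: 11.8
eef_pos: [0.5259, -0.1352, 0.3254]
ee_rot: [-3.142, 0.001, -2.899]
force: [0.1, 0.0, 0.9]
width: 0.088
```

>>> move_arm(
  deltas=[
    [0,0,0,0,0,0],
    [0,0,0,0,0,0],
    [0,0,-15,0,0,0],
    [0,0,-15,0,0,0],
    [0,0,-15,0,0,0],
  ],
)

```text
t: 12.22
eef_pos: [0.5281, -0.1365, 0.2815]
ee_rot: [-3.141, 0.003, -2.899]
force: [-0.4, -0.2, -0.5]
width: 0.0875
```

```bash
cat >> h.py <<'E'
def fz(n=8):
    F=[];Q=[]
    for _ in range(n):
        arm.grab_frame("wrist"); s=arm.get_state(); F.append(s["force"]); Q.append(s["joint_efforts"])
    print("t",round(s["t"],2),"pos",np.round(s["eef_pos"],4),"yaw",round(s["ee_rot"][2],3),"F",np.round(np.mean(F,0),2),"sd",np.round(np.std(F,0)[2],2),"tau",np.round(np.mean(Q,0),2)[1:3],"w",round(s["width"],4))
E
python3 -c "
from h import *
fz(4); cv2.imwrite('pics/c5.png',np.hstack([arm.grab_frame('wrist')[:,150:500,::-1],arm.grab_frame('side')[100:300,260:460,::-1].repeat(2,0).repeat(2,1)]))"
```

```text
t 12.42 pos [ 0.5278 -0.1369  0.2814] yaw -2.9 F [-0.49  0.3  -0.9 ] sd 1.42 tau [-46.58  24.52] w 0.0875
```

View pics/c5.png

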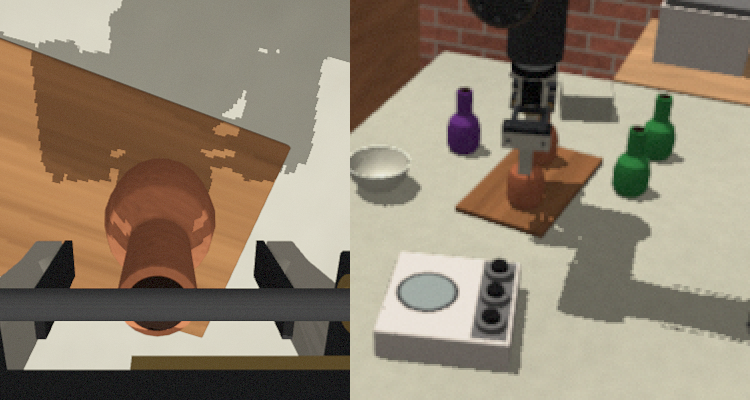

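The neck is between the pads, about 3 mm towards -y of centre. I'll nudge over and grip.

>>> move_arm(
  deltas=[
    [0,-2.5,-1,0,0,0],
    [0,0,0,0,0,0],
    [0,0,0,0,0,0],
    [0,0,0,0,0,0],
    [0,0,0,0,0,0],
  ],
)

```text
t: 12.93
eef_pos: [0.527, -0.1395, 0.2799]
ee_rot: [-3.142, 0.0, -2.901]
force: [0.0, -0.5, -1.1]
width: 0.0874
```

>>> move_arm(
  deltas=[
    [0,0,0,0,0,0],
    [0,0,0,0,0,0],
    [0,0,0,0,0,0],
    [0,0,0,0,0,0],
    [0,0,0,0,0,0],
  ],
  claw=255,
  squeeze=25,
)

```text
t: 13.35
eef_pos: [0.527, -0.1395, 0.2796]
ee_rot: [-3.142, -0.0, -2.901]
force: [-0.2, 0.8, -0.4]
width: 0.0602
```

>>> move_arm(
  deltas=[
    [0,0,0,0,0,0],
    [0,0,0,0,0,0],
    [0,0,0,0,0,0],
    [0,0,0,0,0,0],
    [0,0,0,0,0,0],
  ],
)

```text
t: 13.77
eef_pos: [0.527, -0.1395, 0.2796]
ee_rot: [-3.142, 0.0, -2.901]
force: [-0.0, -0.7, 0.7]
width: 0.0317
```

>>> move_arm(
  deltas=[
    [0,0,0,0,0,0],
    [0,0,0,0,0,0],
    [0,0,0,0,0,0],
    [0,0,0,0,0,0],
    [0,0,0,0,0,0],
  ],
)

```text
t: 14.18
eef_pos: [0.527, -0.1395, 0.2797]
ee_rot: [-3.142, 0.0, -2.901]
force: [0.2, -0.4, -1.2]
width: 0.0318
```

Gripped at 31.8 mm. I'll lift 60 mm and weigh it.

>>> move_arm(
  deltas=[
    [0,0,4,0,0,0],
    [0,0,8,0,0,0],
    [0,0,16,0,0,0],
    [0,0,18,0,0,0],
    [0,0,14,0,0,0],
  ],
)

```text
t: 14.6
eef_pos: [0.5269, -0.1395, 0.3412]
ee_rot: [-3.142, 0.0, -2.901]
force: [1.3, -0.4, -2.8]
width: 0.0317
```

>>> move_arm(
  deltas=[
    [0,0,0,0,0,0],
    [0,0,0,0,0,0],
    [0,0,0,0,0,0],
    [0,0,0,0,0,0],
    [0,0,0,0,0,0],
  ],
)

```text
t: 15.02
eef_pos: [0.5266, -0.1395, 0.3386]
ee_rot: [3.141, -0.002, -2.901]
force: [0.3, 0.2, -3.5]
width: 0.0316
```

```bash
python3 -c "
from h import *
fz(16)
im=arm.grab_frame('side'); cv2.imwrite('pics/l1.png',im[:,:,::-1])"
```

```text
t 15.82 pos [ 0.5269 -0.1395  0.3397] yaw -2.901 F [ 0.03 -0.15 -3.69] sd 0.4 tau [-44.41  27.63] w 0.0316
```

The near bottle weighs about 3.7 N. I'll lower it back.

>>> move_arm(
  deltas=[
    [0,0,-10,0,0,0],
    [0,0,-16,0,0,0],
    [0,0,-16,0,0,0],
    [0,0,-10,0,0,0],
    [0,0,-4,0,0,0],
  ],
)

```text
t: 16.28
eef_pos: [0.5263, -0.1395, 0.2815]
ee_rot: [3.141, -0.003, -2.901]
force: [-0.3, 1.0, -4.6]
width: 0.0315
```

>>> move_arm(
  deltas=[
    [0,0,-2,0,0,0],
    [0,0,-2,0,0,0],
    [0,0,0,0,0,0],
    [0,0,0,0,0,0],
    [0,0,0,0,0,0],
  ],
)

```text
t: 16.7
eef_pos: [0.5272, -0.1395, 0.2803]
ee_rot: [-3.141, 0.001, -2.901]
force: [-0.4, -0.6, -4.0]
width: 0.0313
```

```bash
python3 -c "
from h import *
fz(6)"
```

```text
t 17.0 pos [ 0.5269 -0.1395  0.2798] yaw -2.901 F [ 0.04 -0.17 -4.03] sd 0.4 tau [-47.01  25.03] w 0.0315
```

>>> move_arm(
  deltas=[
    [0,0,-0.5,0,0,0],
    [0,0,0,0,0,0],
    [0,0,-0.5,0,0,0],
    [0,0,0,0,0,0],
    [0,0,0,0,0,0],
  ],
)

```text
t: 17.42
eef_pos: [0.5271, -0.1395, 0.2796]
ee_rot: [-3.141, 0.001, -2.9]
force: [-2.0, 0.8, 6.2]
width: 0.0318
```

```bash
python3 -c "
from h import *
fz(6)"
```

```text
t 17.72 pos [ 0.5271 -0.1395  0.2796] yaw -2.901 F [-2.81  1.07  6.19] sd 0.5 tau [-42.31  23.34] w 0.0312
```

It's seated. I'll ease off, open, raise, then cross to the far bottle.

>>> move_arm(
  deltas=[
    [0,0,0.5,0,0,0],
    [0,0,0,0,0,0],
    [0,0,0,0,0,0],
    [0,0,0,0,0,0],
    [0,0,0,0,0,0],
  ],
  claw=0,
)

```text
t: 18.13
eef_pos: [0.527, -0.1395, 0.2791]
ee_rot: [-3.142, 0.0, -2.901]
force: [-0.7, -0.8, 0.9]
width: 0.0596
```

>>> move_arm(
  deltas=[
    [0,0,0,0,0,0],
    [0,0,0,0,0,0],
    [0,0,0,0,0,0],
    [0,0,0,0,0,0],
    [0,0,0,0,0,0],
  ],
)

```text
t: 18.55
eef_pos: [0.527, -0.1395, 0.2791]
ee_rot: [-3.142, 0.0, -2.901]
force: [0.0, 0.3, 0.3]
width: 0.0867
```

>>> move_arm(
  deltas=[
    [0,0,10,0,0,0],
    [0,0,20,0,0,0],
    [0,0,25,0,0,0],
    [0,0,20,0,0,0],
    [0,0,0,0,0,0],
  ],
)

```text
t: 18.97
eef_pos: [0.5282, -0.1397, 0.3594]
ee_rot: [-3.139, 0.007, -2.9]
force: [0.7, 1.0, 0.4]
width: 0.0873
```

```bash
python3 -c "
from h import *
fz(10)"
```

```text
t 19.47 pos [ 0.5269 -0.1395  0.3536] yaw -2.901 F [-0.05  0.05  0.25] sd 0.51 tau [-42.64  27.18] w 0.0877
```

>>> move_arm(
  deltas=[
    [4,-30,0,0,0,0],
    [5,-35,0,0,0,0],
    [5,-35,0,0,0,0],
    [5,-35,0,0,0,0],
    [3.5,-25,0,0,0,0],
  ],
)

```text
t: 19.88
eef_pos: [0.5497, -0.3019, 0.3537]
ee_rot: [-3.142, -0.001, -2.901]
force: [0.6, 0.5, -0.6]
width: 0.0877
```

>>> move_arm(
  deltas=[
    [0,0,0,0,0,0],
    [0,0,0,0,0,0],
    [0,0,-15,0,0,0],
    [0,0,-18,0,0,0],
    [0,0,-15,0,0,0],
  ],
)

```text
t: 20.3
eef_pos: [0.5492, -0.2986, 0.3054]
ee_rot: [3.141, 0.0, -2.9]
force: [-0.3, -0.7, 0.0]
width: 0.0876
```

```bash
python3 -c "
from h import *
fz(4); cv2.imwrite('pics/c6.png',np.hstack([arm.grab_frame('wrist')[:,150:500,::-1],arm.grab_frame('side')[100:300,260:460,::-1].repeat(2,0).repeat(2,1)]))"
```

```text
t 20.5 pos [ 0.5497 -0.2989  0.3065] yaw -2.9 F [ 0.19 -0.08 -0.69] sd 1.48 tau [-56.47  26.91] w 0.0877
```

View pics/c6.png

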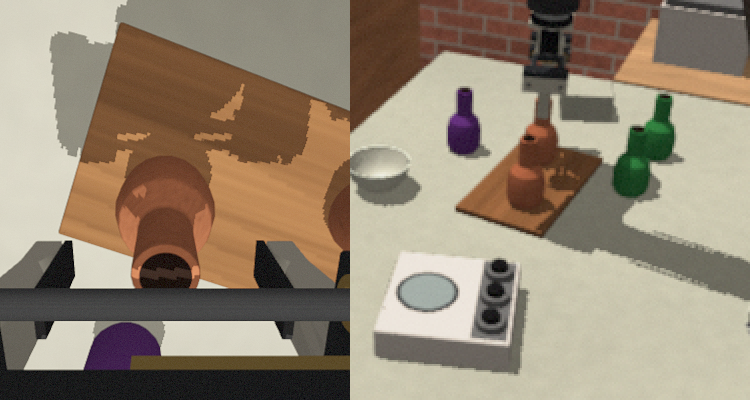

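The far neck is centred between the fingers (165 px), and the near bottle is standing upright. I'll lower, grip, then lift.

>>> move_arm(
  deltas=[
    [0,0,-10,0,0,0],
    [0,0,-10,0,0,0],
    [0,0,-7,0,0,0],
    [0,0,0,0,0,0],
    [0,0,0,0,0,0],
  ],
)

```text
t: 21.02
eef_pos: [0.5492, -0.2995, 0.2783]
ee_rot: [3.141, -0.002, -2.901]
force: [0.4, 0.1, 0.7]
width: 0.0878
```

>>> move_arm(
  deltas=[
    [0,0,0,0,0,0],
    [0,0,0,0,0,0],
    [0,0,0,0,0,0],
    [0,0,0,0,0,0],
    [0,0,0,0,0,0],
  ],
  claw=255,
  squeeze=25,
)

```text
t: 21.43
eef_pos: [0.5495, -0.2995, 0.2794]
ee_rot: [-3.141, 0.0, -2.901]
force: [-0.5, 0.5, 0.1]
width: 0.0598
```

>>> move_arm(
  deltas=[
    [0,0,0,0,0,0],
    [0,0,0,0,0,0],
    [0,0,0,0,0,0],
    [0,0,0,0,0,0],
    [0,0,0,0,0,0],
  ],
)

```text
t: 21.85
eef_pos: [0.5494, -0.2994, 0.2791]
ee_rot: [3.141, -0.0, -2.901]
force: [-0.5, -0.4, 0.3]
width: 0.0317
```

>>> move_arm(
  deltas=[
    [0,0,0,0,0,0],
    [0,0,0,0,0,0],
    [0,0,0,0,0,0],
    [0,0,0,0,0,0],
    [0,0,0,0,0,0],
  ],
)

```text
t: 22.27
eef_pos: [0.5495, -0.2994, 0.2791]
ee_rot: [3.141, -0.0, -2.901]
force: [-1.1, -0.0, -0.4]
width: 0.0316
```

>>> move_arm(
  deltas=[
    [0,0,4,0,0,0],
    [0,0,8,0,0,0],
    [0,0,16,0,0,0],
    [0,0,18,0,0,0],
    [0,0,14,0,0,0],
  ],
)

```text
t: 22.68
eef_pos: [0.5496, -0.2996, 0.341]
ee_rot: [-3.141, 0.001, -2.901]
force: [0.8, 0.1, -1.8]
width: 0.0322
```

>>> move_arm(
  deltas=[
    [0,0,0,0,0,0],
    [0,0,0,0,0,0],
    [0,0,0,0,0,0],
    [0,0,0,0,0,0],
    [0,0,0,0,0,0],
  ],
)

```text
t: 23.1
eef_pos: [0.5492, -0.2994, 0.3381]
ee_rot: [3.141, -0.002, -2.901]
force: [0.4, -0.8, -1.5]
width: 0.0317
```

```bash
python3 -c "
from h import *
fz(16)"
```

```text
t 23.9 pos [ 0.5495 -0.2995  0.3392] yaw -2.901 F [-0.05 -0.15 -1.94] sd 0.37 tau [-54.5   27.73] w 0.0319
```

The far bottle weighs about 1.9 N, so it's the lighter one and the near bottle is the heavier. I'll set the far one back.

>>> move_arm(
  deltas=[
    [0,0,-10,0,0,0],
    [0,0,-16,0,0,0],
    [0,0,-16,0,0,0],
    [0,0,-10,0,0,0],
    [0,0,-4,0,0,0],
  ],
)

```text
t: 24.32
eef_pos: [0.5488, -0.2993, 0.2807]
ee_rot: [3.14, -0.003, -2.901]
force: [0.3, 0.1, -2.2]
width: 0.0316
```

>>> move_arm(
  deltas=[
    [0,0,-2,0,0,0],
    [0,0,-2,0,0,0],
    [0,0,0,0,0,0],
    [0,0,-0.5,0,0,0],
    [0,0,0,0,0,0],
  ],
)

```text
t: 24.73
eef_pos: [0.5496, -0.2995, 0.2793]
ee_rot: [-3.141, 0.001, -2.901]
force: [-0.4, 0.0, -2.1]
width: 0.0317
```

```bash
python3 -c "
from h import *
fz(6)"
```

```text
t 25.03 pos [ 0.5496 -0.2995  0.2791] yaw -2.901 F [-0.21 -0.07 -0.58] sd 0.83 tau [-56.18  25.31] w 0.0315
```

>>> move_arm(
  deltas=[
    [0,0,-0.3,0,0,0],
    [0,0,0,0,0,0],
    [0,0,0,0,0,0],
    [0,0,0,0,0,0],
    [0,0,0,0,0,0],
  ],
)

```text
t: 25.45
eef_pos: [0.5497, -0.2995, 0.279]
ee_rot: [-3.141, 0.001, -2.901]
force: [-0.8, 1.6, 5.8]
width: 0.0317
```

>>> move_arm(
  deltas=[
    [0,0,0,0,0,0],
    [0,0,0,0,0,0],
    [0,0,0,0,0,0],
    [0,0,0,0,0,0],
    [0,0,0,0,0,0],
  ],
  claw=0,
)

```text
t: 25.87
eef_pos: [0.5495, -0.2995, 0.2781]
ee_rot: [3.141, -0.0, -2.901]
force: [-0.0, 0.3, 0.1]
width: 0.0596
```

>>> move_arm(
  deltas=[
    [0,0,0,0,0,0],
    [0,0,0,0,0,0],
    [0,0,0,0,0,0],
    [0,0,0,0,0,0],
    [0,0,0,0,0,0],
  ],
)

```text
t: 26.28
eef_pos: [0.5495, -0.2995, 0.2784]
ee_rot: [3.142, 0.0, -2.901]
force: [1.0, -0.4, 0.5]
width: 0.0866
```

>>> move_arm(
  deltas=[
    [0,0,10,0,0,0],
    [0,0,20,0,0,0],
    [0,0,25,0,0,0],
    [0,0,20,0,0,0],
    [0,0,0,0,0,0],
  ],
)

```text
t: 26.7
eef_pos: [0.5506, -0.3, 0.3592]
ee_rot: [-3.137, 0.006, -2.9]
force: [0.6, 0.3, 0.9]
width: 0.0876
```

>>> move_arm(
  deltas=[
    [-4,30,0,0,0,0],
    [-5,35,0,0,0,0],
    [-5,35,0,0,0,0],
    [-5,35,0,0,0,0],
    [-3.5,25,0,0,0,0],
  ],
)

```text
t: 27.12
eef_pos: [0.5262, -0.1375, 0.354]
ee_rot: [3.141, 0.001, -2.901]
force: [0.0, -0.2, 0.5]
width: 0.0877
```

>>> move_arm(
  deltas=[
    [0,0,0,0,0,0],
    [0,0,0,0,0,0],
    [0,0,-15,0,0,0],
    [0,0,-18,0,0,0],
    [0,0,-15,0,0,0],
  ],
)

```text
t: 27.53
eef_pos: [0.527, -0.1402, 0.305]
ee_rot: [-3.141, 0.001, -2.902]
force: [-0.2, 0.1, -0.4]
width: 0.0873
```

```bash
python3 -c "
from h import *
fz(4); cv2.imwrite('pics/c7.png',np.hstack([arm.grab_frame('wrist')[:,150:500,::-1],arm.grab_frame('side')[100:300,260:460,::-1].repeat(2,0).repeat(2,1)]))"
```

```text
t 27.73 pos [ 0.5273 -0.1402  0.3057] yaw -2.902 F [-0.34 -0.26 -0.32] sd 1.44 tau [-45.56  25.63] w 0.0877
```

View pics/c7.png

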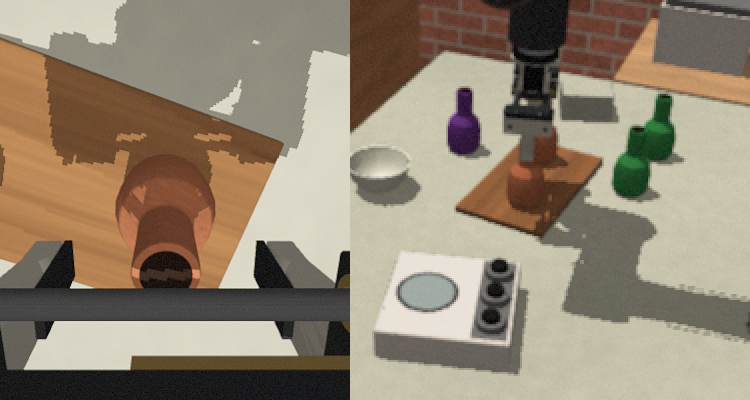

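The heavier bottle is centred in the fingers again, and the lighter one stands upright behind it. I'll grip and lift, then carry it over to the window.

>>> move_arm(
  deltas=[
    [0,0,-10,0,0,0],
    [0,0,-10,0,0,0],
    [0,0,-6.5,0,0,0],
    [0,0,0,0,0,0],
    [0,0,0,0,0,0],
  ],
)

```text
t: 28.25
eef_pos: [0.5268, -0.1395, 0.2781]
ee_rot: [3.141, -0.002, -2.901]
force: [0.2, -0.5, 0.9]
width: 0.0876
```

>>> move_arm(
  deltas=[
    [0,0,0,0,0,0],
    [0,0,0,0,0,0],
    [0,0,0,0,0,0],
    [0,0,0,0,0,0],
    [0,0,0,0,0,0],
  ],
  claw=255,
  squeeze=30,
)

```text
t: 28.67
eef_pos: [0.527, -0.1394, 0.2791]
ee_rot: [-3.142, 0.0, -2.901]
force: [-0.1, 0.4, 0.6]
width: 0.06
```

>>> move_arm(
  deltas=[
    [0,0,0,0,0,0],
    [0,0,0,0,0,0],
    [0,0,0,0,0,0],
    [0,0,0,0,0,0],
    [0,0,0,0,0,0],
  ],
)

```text
t: 29.08
eef_pos: [0.527, -0.1395, 0.2789]
ee_rot: [-3.142, 0.0, -2.901]
force: [0.7, -0.1, -0.1]
width: 0.0317
```

>>> move_arm(
  deltas=[
    [0,0,0,0,0,0],
    [0,0,0,0,0,0],
    [0,0,0,0,0,0],
    [0,0,0,0,0,0],
    [0,0,0,0,0,0],
  ],
)

```text
t: 29.5
eef_pos: [0.527, -0.1395, 0.2789]
ee_rot: [-3.142, -0.0, -2.901]
force: [0.4, -0.8, 0.6]
width: 0.0318
```

>>> move_arm(
  deltas=[
    [0,0,8,0,0,0],
    [0,0,20,0,0,0],
    [0,0,25,0,0,0],
    [0,0,25,0,0,0],
    [0,0,17,0,0,0],
  ],
)

```text
t: 29.92
eef_pos: [0.5269, -0.1394, 0.3762]
ee_rot: [-3.141, 0.001, -2.901]
force: [1.3, -0.8, -3.2]
width: 0.0314
```

>>> move_arm(
  deltas=[
    [0,0,0,0,0,0],
    [0,0,0,0,0,0],
    [0,0,0,0,0,0],
    [0,0,0,0,0,0],
    [0,0,0,0,0,0],
  ],
)

```text
t: 30.33
eef_pos: [0.5266, -0.1394, 0.3725]
ee_rot: [3.141, -0.002, -2.901]
force: [0.0, 0.2, -3.7]
width: 0.0317
```

```bash
python3 -c "
from h import *
fz(8)"
```

```text
t 30.73 pos [ 0.527  -0.1395  0.3737] yaw -2.901 F [-0.12  0.11 -3.87] sd 0.6 tau [-43.17  28.86] w 0.0315
```

>>> move_arm(
  deltas=[
    [1,10,0,0,0,0],
    [2,20,0,0,0,0],
    [3,28,0,0,0,0],
    [3,30,0,0,0,0],
    [3,30,0,0,0,0],
  ],
)

```text
t: 31.15
eef_pos: [0.5389, -0.0201, 0.374]
ee_rot: [3.141, 0.0, -2.902]
force: [1.3, -0.6, -4.0]
width: 0.0318
```

>>> move_arm(
  deltas=[
    [3,30,0,0,0,0],
    [3,30,0,0,0,0],
    [3,30,0,0,0,0],
    [3,30,0,0,0,0],
    [3,30,0,0,0,0],
  ],
)

```text
t: 31.57
eef_pos: [0.5537, 0.1305, 0.374]
ee_rot: [3.141, 0.0, -2.901]
force: [0.7, -0.6, -3.7]
width: 0.0315
```

>>> move_arm(
  deltas=[
    [3,28,0,0,0,0],
    [2,25,-1,0,0,0],
    [1.3,14.2,-2,0,0,0],
    [1,7,-2,0,0,0],
    [0,4,-1.8,0,0,0],
  ],
)

```text
t: 31.98
eef_pos: [0.5612, 0.2078, 0.3666]
ee_rot: [-3.141, -0.001, -2.9]
force: [-0.1, -0.0, -4.1]
width: 0.0319
```

>>> move_arm(
  deltas=[
    [0,0,0,0,0,0],
    [0,0,0,0,0,0],
    [0,0,0,0,0,0],
    [0,0,0,0,0,0],
    [0,0,0,0,0,0],
  ],
)

```text
t: 32.4
eef_pos: [0.5613, 0.206, 0.3673]
ee_rot: [3.141, 0.0, -2.902]
force: [-0.0, 0.2, -2.8]
width: 0.0315
```

```bash
python3 -c "
from h import *
fz(6)
A=arm.grab_frame('side')[100:300,220:420,::-1].repeat(2,0).repeat(2,1).copy();B=arm.grab_frame('scene')[80:280,240:440,::-1].repeat(2,0).repeat(2,1).copy()
s=arm.get_state();x,y,z=s['eef_pos'];fz_=z-.2789+.012
for im,n,o in((A,'side',(220,100)),(B,'scene',(240,80))):
  K,T,_=cam(n)
  for zz in(fz_,fz_+.045):
    for a in np.linspace(0,6.28,24):
      p=2*(proj((x+.034*np.cos(a),y+.034*np.sin(a),zz),K,T)-o); cv2.circle(im,(int(p[0]),int(p[1])),1,(255,255,0),-1)
  for a in np.linspace(0,6.28,30):
      p=2*(proj((.5613+.04*np.cos(a),.2067+.04*np.sin(a),.05),K,T)-o); cv2.circle(im,(int(p[0]),int(p[1])),1,(0,0,255),-1)
print(fz_); cv2.imwrite('pics/c8.png',np.hstack([A,B]))"
```

```text
t 32.7 pos [0.5613 0.2066 0.3671] yaw -2.901 F [-0.18 -0.15 -3.83] sd 0.23 tau [-50.88  29.1 ] w 0.0314
0.10017370815228015
```

View pics/c8.png

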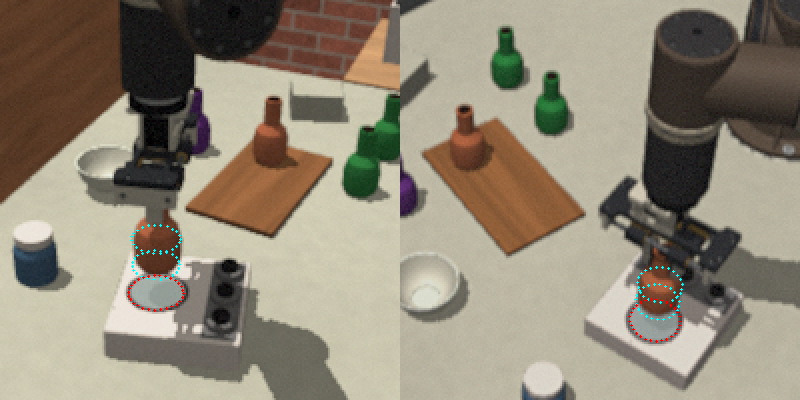

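The bottle is upright and concentric over the window, and both overlays match. The lighter bottle is standing on the board and everything else is undisturbed. I'll hand in.

```bash
python3 -c "
from station import arm
print(arm.job_done())"
```

```text
the job is handed in; nothing more can be done
None
```

I handed the job in after about 33 s of arm time, with the heavier bottle held over the scanner window.

- **Keys:** I pressed middle, then left, then right. Each one reached its hard stop at about 18–20 N, with the tool about 6 mm below first touch.
- **Weighing:** The bottle nearer the scanner weighed about 3.7–3.9 N and the far one about 1.9 N. The far one is therefore the lighter, and I stood it back upright at its own end of the board.
- **Final hold:** The heavier bottle is upright at (0.561, 0.207), within about 1–2 mm of the window centre I measured. Its foot is about 50 mm above the glass, gripped at 30 N.
- **Last checks:** Both outside camera views showed the bottle concentric with the window, the lighter bottle standing, and the other things in place as far as they were in view.
- **Disagreements:** One early camera reading put the keys about 10 mm off. The wrist camera settled it, and the presses confirmed it.

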